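# Fit a telescoping dust shroud and bring the carving block under the drill

### The job

Get the carving block ready for drilling: stack every tapered metal sleeve, wide end down, loosely over the sprung black collar on the block, letting each one just rest on the one below and never pressing or dropping it so hard that it wedges and squeezes the collar. Only when the whole shroud is on, slide the block along the bench (it has a wooden handle) until the marked spot in the middle of the collar is right below the tip of the drill bit. The sanding float must also be cleared into the grey tray and the extraction slide gate opened fully, at whatever point suits you; leave the other things on the bench alone.

Things in the scene. Friction and masses are not known exactly. Their poses are not given: they have to be found in the camera images.
- cone1: Tapered sheet-metal sleeve, open both ends: 90 mm tall, outside 80 mm wide at the bottom, 44 at the top, wall 3.5, 70 g. Origin: centre of the wide bottom end, z up its axis; starts wide end down. All alike, 3 or 4 present. Resting loosely over another it stands 14 to 20 mm higher than that one; on the bare collar its bottom rests 9 to 14 mm above the block's top.
- cone2: Tapered sheet-metal sleeve, open both ends: 90 mm tall, outside 80 mm wide at the bottom, 44 at the top, wall 3.5, 70 g. Origin: centre of the wide bottom end, z up its axis; starts wide end down. All alike, 3 or 4 present. Resting loosely over another it stands 14 to 20 mm higher than that one; on the bare collar its bottom rests 9 to 14 mm above the block's top.
- cone3: Tapered sheet-metal sleeve, open both ends: 90 mm tall, outside 80 mm wide at the bottom, 44 at the top, wall 3.5, 70 g. Origin: centre of the wide bottom end, z up its axis; starts wide end down. All alike, 3 or 4 present. Resting loosely over another it stands 14 to 20 mm higher than that one; on the bare collar its bottom rests 9 to 14 mm above the block's top.
- cone4: Tapered sheet-metal sleeve, open both ends: 90 mm tall, outside 80 mm wide at the bottom, 44 at the top, wall 3.5, 70 g. Origin: centre of the wide bottom end, z up its axis; starts wide end down. All alike, 3 or 4 present. Resting loosely over another it stands 14 to 20 mm higher than that one; on the bare collar its bottom rests 9 to 14 mm above the block's top.
- sled: White carving block on a plywood sled that slides on the bench, 0.55 kg. Origin: underside, below the marked spot. Board x -170 to +75 mm, 130 wide (y), 12 thick; block x -85 to +65, 120 wide, top at z = 57. Handle: upright wooden batten centred at x = -130, y = 0, 60 long (x), 20 thick (y), z 12 to 62 mm; pinch it across y.
- spot (a point): Marked spot: the crossing of the two dark lines on top of the block, in the middle of the collar; 57 mm above the sled's underside.
- collar (a joint): How far the sprung black collar is squeezed down into the block (m): 0 at rest, 0.014 at its stop. It moves only above about 4 N in all (sleeves' and its own 50 g weight included), then 1 mm for each N. Squeezed more than 8 mm the sleeves count as wedged.
- collar_top (a point): Centre of the collar's top. The collar is a black tapered ring standing on the block around the marked spot: 65 mm tall, outside diameter 77 mm at its foot, 51 mm at its top; same taper as the sleeves.
- bit_tip (a point): Tip of the drill bit of the fixed drill stand, 270 mm above the bench, pointing down. Chuck and drill motor (up to 72 mm wide, green) go straight up from it to 640 mm; a level arm 470 mm up holds them to a column 112 mm beyond the bit (+x) and 141 mm to its right (-y), foot 100 mm wide.
- sander: Sanding float: cork slab 110 (x) x 60 (y) x 18 mm with a wooden grip 90 x 26 mm on top, 48 mm high in all, 150 g. Origin: centre of the underside; the grip runs along its x: pinch it across y.
- tray: Grey open tray fixed to the bench, outside 190 (x) x 130 (y) x 35 mm high, wall and floor 5 mm. Origin: centre of the underside.
- gate (a joint): Opening of the extraction slide gate (m): 0 shut, 0.08 fully open; it stays where it is left (friction about 1.5 N).
- gate_top (a point): Centre of the top of the slide gate's black grip: block 20 mm long in the sliding direction, 28 across, 40 tall, on a track whose top is 14 mm above the bench. Site y axis: opening direction (about away from the robot); x: across the track. A pipe 110 mm tall, 90 wide, stands 130 mm to its right (-y).
- pencil: Bystander: flat red carpenter's pencil, 170 x 14 x 8 mm, lying on the bench among the sleeves.
- glue_jar: Bystander: lidded jar, 70 mm wide, 90 mm tall.
Things that resemble listed ones, but are neither listed nor needed, are in the scene too. Leave any orange look-alike of the cone4 alone.

How it is judged:
On the way, in this order (a step that is already met when the one before it is completed fails the run):
1. every sleeve present is nested upright and at rest over the collar, while the block is still clear of the drill (horizontal distance between each of cone1, cone2, cone3, cone4 and spot below 0.01 m and z of each of cone1, cone2, cone3, cone4 in the frame of sled above 0.058 m and angle between each of cone1, cone2, cone3, cone4's own z axis and vertical below 0.12 rad and linear speed of each of cone1, cone2, cone3, cone4 below 0.02 m/s and horizontal distance between spot and bit_tip above 0.08 m), for 0.2 s.
2. the block is slid so that the marked spot lies below the drill tip, the shroud still on (horizontal distance between spot and bit_tip below 0.008 m and horizontal distance between each of cone1, cone2, cone3, cone4 and spot below 0.01 m and z of each of cone1, cone2, cone3, cone4 in the frame of sled above 0.058 m and angle between each of cone1, cone2, cone3, cone4's own z axis and vertical below 0.12 rad and linear speed of each of cone1, cone2, cone3, cone4 below 0.02 m/s), for 0.2 s.
At the end, for the whole second after the job is handed in: Every present sleeve upright (7 deg), wide end down, over the collar, its bottom centre within 10 mm of the spot seen from above; the spot within 8 mm of straight below the drill tip; gate open 70 mm or more; sanding float flat, right way up, on the tray floor; all at rest (all of step 2 and angle between sled's own z axis and vertical below 0.05 rad and linear speed of sled below 0.01 m/s and value of joint gate above 0.07 m and x of sander in the frame of tray between -0.05 and 0.05 m and y of sander in the frame of tray between -0.045 and 0.045 m and z of sander in the frame of tray below 0.02 m and angle between sander's own z axis and vertical below 0.12 rad); the robot touches nothing.
It fails at once if sleeves pushed down or dropped so hard that they wedge (collar squeezed more than 8 mm) (value of joint collar above 0.008 m).
It fails at once if a bystander moved by more than 60 mm (distance of any of pencil, glue_jar from where it was at the start of the episode above 0.06 m).
It fails at once if the sled lifted or tipped off the bench (height (world z) of sled above 0.03 m or angle between sled's own z axis and vertical above 0.3 rad).
Of cone1, cone2, cone3, cone4 only 3 to 4 are there at a start; the rules pass over those that are not, and their reading is None.
At some moment in a run one of cone1, cone2, cone3, cone4, sander may be knocked a few centimetres aside while the robot is not near it.
It also fails if it takes over 210 s, if anything falls off the work surface, if the arm or the gripper's body presses on something with over 40 N, if the wrist force passes 120 N, or if a joint passes its speed limit or range.

### The arm

A 6-joint arm with a two-finger parallel gripper is mounted at the origin on the work surface. World frame = base frame: x ahead of the robot, y to its left, z up, the work surface at z = 0. Lengths are in m, angles in rad, forces in N, time in s.
With the tool pointing down it reaches from about 0.425 to 1.125 m from the base axis. Payload 14.9 kg.
Tool frame: the origin (TCP) lies on the front face of the gripper's body, between the roots of the fingers; the fingertips stand 78 mm ahead of it and the grasp point (between the pads) lies 60 mm ahead of it; z points along the fingers, y is the direction in which the jaws open and shut (so a half turn about z gives the same grasp; the last joint's range is limited). The gripper opens to 91 mm and grips with 3 to 60 N. Pads are 32 mm wide; open, the fingers measure 118 mm over their backs; the gripper's body (76 mm by 178 mm) begins 60 mm behind the grasp point.
Start: joints at [-1.295, 0.379, 1.734, -0, 1.028, -0.033], TCP at [0.213, -0.667, 0.292] pointing down, gripper open.
Joint ranges: [-2.77, 2.77], [-0.74, 2.19], [0, 2.66], [-1.06, 4.2], [0.31, 2.87], [-3.08, 3.08]. Speed limits (rad/s): [1.89, 1.89, 2.39, 3.14, 3.14, 3.14].

### API

Orientations are given as a unit quaternion [x, y, z, w].
In Python, from plant import robot gives the robot as it stands.
- The arm moves only by the tool drive_tool, never from a script. Its argument "commands" is a list of rows, each an object of numbers: "dx", "dy", "dz": the shift along the tool's x, y, z in m; "roll": the turn about the tool's z in rad. A call has 1 to 8 rows; each row is the pose to reach, as a shift and turn from the pose commanded when the call began, along the tool's axes at that moment; what a row does not reach only later rows make up. A row lasts 1/10 s, in which the tool goes at most 50 mm and 8.59 degrees, less where a joint would pass 70% of its speed; a pose out of reach is approached as far as the arm can. A call with a gripper value outside its range is refused whole. "hand" is the gripper's target within -1 to 1 (fully open at 1, half-way at 0, shut at -1), set as the call begins (left out, the last holds). The fingers move at their own pace and stop on an object; "grip_force" is the grip in N (left out, the last holds). Time passes only in rows, so rows that repeat a pose let the fingers close. It gives the time, the measured TCP pose, the force and the opening at its end, in the units of the state.
- robot.get_state(): the state, without advancing time (a new reading comes with each control period).
- robot.snapshot(name): name is "scene" or "top" or "wrist"; returns a dict with "pixels" (420x560x3 uint8, red, green, blue), "fx", "fy", "cx", "cy" (pixels), "R" (3x3) and "t" (3): a world point X has camera coordinates R X + t. Camera axes: x right, y down, z forward; pixel columns grow to the right and rows downward; lengths in m; the calibration is good to about 2 mm. A picture is of the moment at which its call begins. There is no depth.
- robot.finish_job(): hands the job in, once; it reports no verdict.
The state is a dict: "time": time; "joint_positions": joint angles; "dq": joint speeds; "joint_torque": joint torques, N m; "ee_pos": TCP position; "tool_rot": TCP orientation; "wrist_force": force on the tool from outside, world axes, zero at the start; "wrist_torque": the same for the moment, N m; "width": finger opening in m.
Only numpy, scipy, OpenCV 4.12 (cv2) and the standard library are available. Lean on these libraries where they do the work, as an engineer would, in place of code of your own. Each camera call takes 0.05 s, during which the arm holds its last target. There are 200 camera calls.

## Working session

There is one attempt and no reset: what is moved stays moved. The work goes in short steps, Python scripts to look and compute and a tool call to move; the robot and the scene stay as the last step left them, time stands still between calls to the robot, and variables do not carry over. Pictures are saved under pics/ and viewed, about 12 in all and at most 16, crops included, and the job is handed in when it is done.

Besides the shell and the picture viewer there is one more tool, called after ">>>" by a JSON object that holds its "op" and its "data". drive_tool: Moves the arm, as the interface text tells. Its arguments: {"type":"object","properties":{"commands":{"type":"array","items":{"type":"object","properties":{"dx":{"type":"number"},"dy":{"type":"number"},"dz":{"type":"number"},"roll":{"type":"number"}}}},"hand":{"type":"number"},"grip_force":{"type":"number"}},"required":["commands"]}

```bash
mkdir -p pics; ls
cat > h.py <<'E'
import sys; sys.path.insert(0,'.')
from plant import robot
import numpy as np, cv2, pickle
def snap(name,f):
    s=robot.snapshot(name); pickle.dump(s,open(f'pics/{f}.pkl','wb'))
    cv2.imwrite(f'pics/{f}.png',s['pixels'][:,:,::-1]); return s
def load(f): return pickle.load(open(f'pics/{f}.pkl','rb'))
def ray(s,u,v):
    R=np.array(s['R']);t=np.array(s['t']); d=R.T@np.array([(u-s['cx'])/s['fx'],(v-s['cy'])/s['fy'],1]); return -R.T@t,d
def onz(s,u,v,z):
    o,d=ray(s,u,v); return (o+d*(z-o[2])/d[2]).round(4)
def proj(s,X):
    c=np.array(s['R'])@np.array(X,float)+np.array(s['t']); return (np.array([s['fx']*c[0]/c[2]+s['cx'],s['fy']*c[1]/c[2]+s['cy']])).round(1)
def tri(s1,p1,s2,p2):
    o1,d1=ray(s1,*p1);o2,d2=ray(s2,*p2); A=np.stack([d1,-d2],1); k=np.linalg.lstsq(A,o2-o1,rcond=None)[0]
    a=o1+k[0]*d1;b=o2+k[1]*d2; return ((a+b)/2).round(4),np.linalg.norm(a-b).round(4)
def crop(s,f,u0,v0,u1,v1,k):
    cv2.imwrite(f'pics/{f}.png',cv2.resize(s['pixels'][v0:v1,u0:u1,::-1],None,fx=k,fy=k,interpolation=cv2.INTER_CUBIC))
E
python3 - <<'E'
from h import *
a=snap('scene','s0');b=snap('top','t0')
for s in(a,b): print(s['fx'],s['cx'],s['cy'],(-np.array(s['R']).T@np.array(s['t'])).round(3),np.array(s['R']).round(2).tolist())
print(robot.get_state())
E
```

```text
pics
457.8243284385172 282.02345201966597 211.40526195517003 [ 1.293 -0.214  1.033] [[0.29, 0.96, -0.02], [0.71, -0.23, -0.67], [-0.64, 0.18, -0.74]]
501.225948239863 275.8206202249278 209.26702898246316 [0.406 0.005 1.392] [[-0.0, -1.0, -0.01], [-0.99, 0.01, -0.12], [0.12, 0.01, -0.99]]
{'time': 0.1, 'joint_positions': array([-1.29531278e+00,  3.79356550e-01,  1.73468356e+00,  3.66337410e-06,
        1.02845684e+00, -3.33400825e-02]), 'dq': array([-0.00121356, -0.00146038, -0.00146307, -0.00060759, -0.00054114,
        0.00042509]), 'joint_torque': array([ 3.99806031e-04, -7.65039611e+01, -4.35289371e+01,  6.52880967e-02,
        3.98618798e-02, -2.58893289e-05]), 'ee_pos': array([ 0.21265699, -0.66665335,  0.29167273]), 'tool_rot': array([ 9.88102209e-01,  1.53797988e-01, -5.30518626e-05, -4.49028419e-04]), 'wrist_force': array([ 0.55150659, -0.92753118, -0.3875936 ]), 'wrist_torque': array([-0.00365681, -0.02089599, -0.00068788]), 'width': 0.09130464791379121}
```

View pics/s0.png

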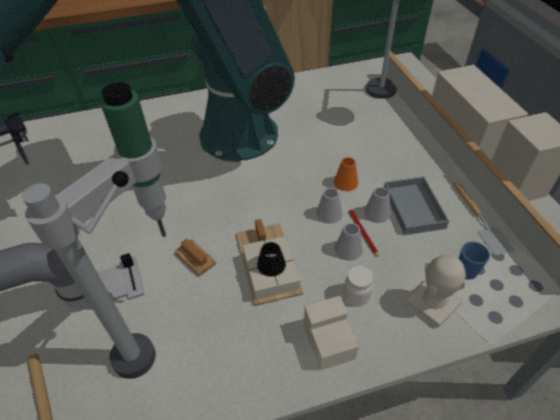

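View pics/t0.png

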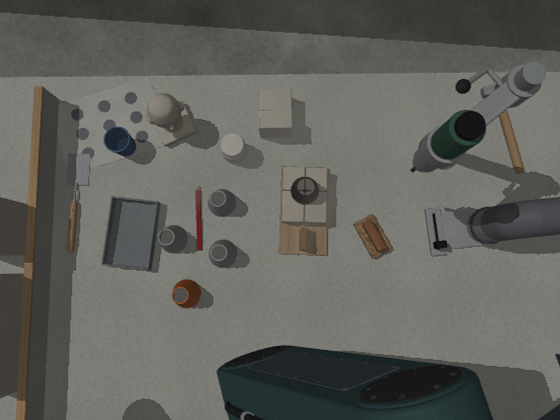

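Scene and top views: three grey sleeves at top-view pixels (221,202), (173,238) and (222,253). The fourth cone-like object, at (186,293), is the orange look-alike and stays where it is. The sled is at (303,210), its handle at (306,238), the sander at (373,236) and the tray at (133,233). The gate grip is at (437,243) and the bit tip at about (413,170).

Run:
```python
from h import *
t=load('t0');s=load('s0')
crop(t,'c1',100,150,400,310,2.6)
A=cv2.resize(t['pixels'][140:270,390:460,::-1],None,fx=4,fy=4,interpolation=3); B=cv2.resize(s['pixels'][195:325,85:195,::-1],None,fx=4,fy=4,interpolation=3)
cv2.imwrite('pics/c2.png',np.hstack([A,B]))
```

```text
(no output)
```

View pics/c1.png

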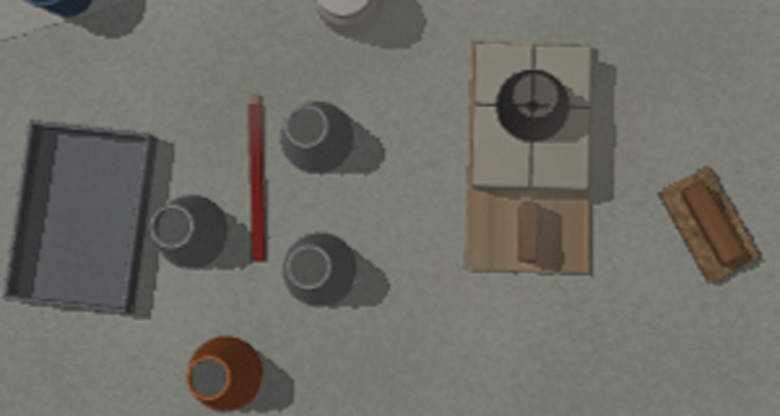

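View pics/c2.png

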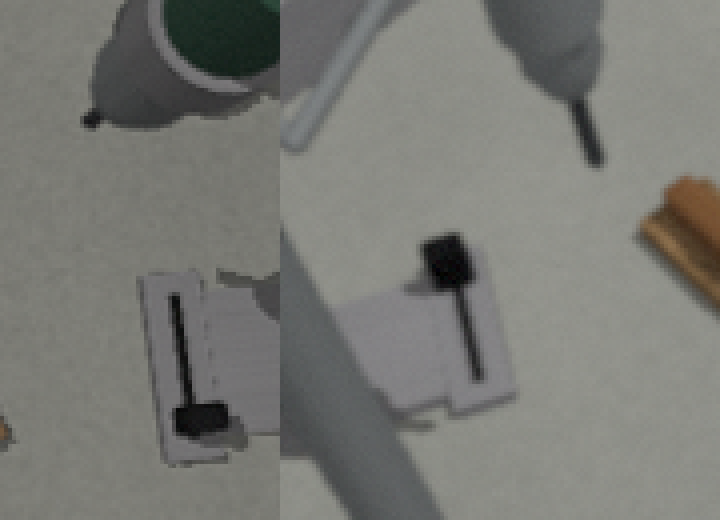

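Run:
```python
from h import *
t=load('t0');s=load('s0')
g=lambda u,v:(100+(u+.5)/2.6-.5,150+(v+.5)/2.6-.5)
for n,p,z in [('A',(305,126),.09),('B',(172,227),.09),('C',(307,267),.09),('spot',(533,104),.057),('blk',(533,44),.057),('blkS',(532,187),.057),('blkL',(472,104),.057),('blkR',(591,107),.057),('handle',(528,231),.062),('sandgrip a',(695,185),.048),('sandgrip b',(735,260),.048),('sand c',(716,223),.048),('orange',(209,378),.09)]: print(n,onz(t,*g(*p),z))
for p in [(32,122),(153,135),(130,313),(6,298)]: print('tray',onz(t,*g(*p),.035))
q=lambda u,v:(390+(u+.5)/4-.5,140+(v+.5)/4-.5)
r=lambda u,v:(85+(u-280+.5)/4-.5,195+(v+.5)/4-.5)
print('bit',tri(t,q(90,121),s,r(600,162)), onz(t,*q(90,121),.27),onz(s,*r(600,162),.27))
print('gate',onz(t,*q(200,416),.054),onz(s,*r(442,246),.054))
print('slot',onz(t,*q(174,295),.014),onz(t,*q(192,430),.014), onz(t,*q(205,460),.014),onz(t,*q(165,275),.014))
```

```text
A [0.5917 0.1764 0.09  ]
B [0.4902 0.3091 0.09  ]
C [0.4496 0.173  0.09  ]
spot [ 0.618  -0.0556  0.057 ]
blk [ 0.6813 -0.0563  0.057 ]
blkS [ 0.5317 -0.0536  0.057 ]
blkL [0.6184 0.0076 0.057 ]
blkR [ 0.6145 -0.1156  0.057 ]
handle [ 0.4862 -0.0489  0.062 ]
sandgrip a [ 0.5337 -0.2224  0.048 ]
sandgrip b [ 0.4562 -0.2614  0.048 ]
sand c [ 0.4943 -0.243   0.048 ]
orange [0.3406 0.2691 0.09  ]
tray [0.6056 0.4728 0.035 ]
tray [0.591  0.3441 0.035 ]
tray [0.4047 0.3637 0.035 ]
tray [0.4207 0.4936 0.035 ]
bit (array([ 0.6272, -0.288 ,  0.2751]), np.float64(0.0014)) [ 0.6282 -0.29    0.27  ] [ 0.623  -0.2878  0.27  ]
gate [ 0.4713 -0.4122  0.054 ] [ 0.4739 -0.4183  0.054 ]
slot [ 0.5566 -0.4104  0.014 ] [ 0.4638 -0.4188  0.014 ] [ 0.4433 -0.4268  0.014 ] [ 0.5705 -0.4048  0.014 ]
```

```bash
cat >> h.py <<'E'
def go(xyz,yaw=None):
    """tool-frame shift to put the GRASP POINT at xyz (tool down), tool-y at world yaw deg (mod 180)"""
    from scipy.spatial.transform import Rotation as Ro
    st=robot.get_state(); R=Ro.from_quat(st['tool_rot']).as_matrix()
    p=np.array(st['ee_pos'])+R[:,2]*.06; d=R.T@(np.array(xyz)-p)
    cur=np.degrees(np.arctan2(R[1,1],R[0,1])); r=0
    if yaw is not None: r=-((yaw-cur+90)%180-90)
    print('grasp',p.round(4),'yawY',cur.round(1),'-> d',d.round(4),'roll',np.radians(r).round(3),'w',round(st['width'],4),'F',np.round(st['wrist_force'],2),'t',st['time'],'tilt',R[2,2].round(5))
E
python3 -c "
from h import *
go([.472,-.415,.14],5.2)"
```

```text
grasp [ 0.2126 -0.6666  0.2317] yawY -72.3 -> d [ 0.3236 -0.1608  0.0918] roll -1.353 w 0.0913 F [ 0.55 -0.93 -0.39] t 0.1 tilt -1.0
```

>>> {"op": "drive_tool", "data": {"commands": [{"dx": 0.3236, "dy": -0.1608, "dz": 0.05, "roll": -1.353}, {"dx": 0.3236, "dy": -0.1608, "dz": 0.05, "roll": -1.353}, {"dx": 0.3236, "dy": -0.1608, "dz": 0.05, "roll": -1.353}, {"dx": 0.3236, "dy": -0.1608, "dz": 0.05, "roll": -1.353}, {"dx": 0.3236, "dy": -0.1608, "dz": 0.05, "roll": -1.353}, {"dx": 0.3236, "dy": -0.1608, "dz": 0.05, "roll": -1.353}, {"dx": 0.3236, "dy": -0.1608, "dz": 0.05, "roll": -1.353}, {"dx": 0.3236, "dy": -0.1608, "dz": 0.05, "roll": -1.353}], "hand": 0, "grip_force": 15}}

```text
time: 0.9
ee_pos: [0.4743, -0.4121, 0.2413]
tool_rot: [0.726, 0.688, 0.0, -0.001]
wrist_force: [-0.1, -0.0, 0.2]
width: 0.0459
```

```bash
python3 -c "
from h import *
w=snap('wrist','w1');go([.472,-.415,.05],5.2);print(w['fx'],(-np.array(w['R']).T@np.array(w['t'])).round(3),np.array(w['R']).round(2).tolist())
print(proj(w,[.472,-.415,.054]))"
```

```text
grasp [ 0.4745 -0.412   0.1813] yawY -2.5 -> d [-0.0032 -0.0023  0.1313] roll -0.134 w 0.0458 F [ 0.66  1.19 -0.54] t 0.95 tilt -1.0
332.88510342547653 [ 0.478 -0.34   0.334] [[1.0, -0.05, -0.0], [-0.05, -0.97, 0.26], [-0.01, -0.25, -0.97]]
[273.8 207.6]
```

View pics/w1.png

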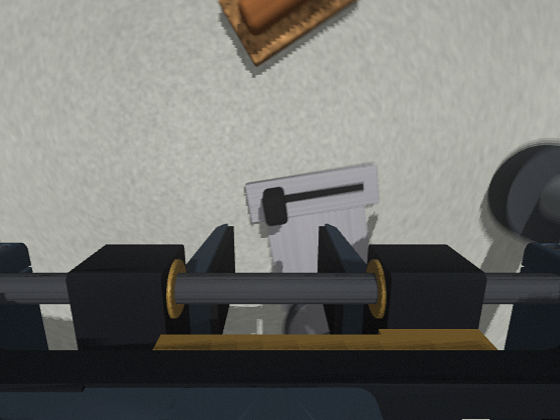

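Wrist view: the black gate grip spans (262–287, 188–226), where I predicted (274,208). The estimate holds, so I descend.

>>> {"op": "drive_tool", "data": {"commands": [{"dx": -0.003, "dy": -0.002, "dz": 0.05, "roll": -0.134}, {"dx": -0.003, "dy": -0.002, "dz": 0.1, "roll": -0.134}, {"dx": -0.003, "dy": -0.002, "dz": 0.136, "roll": -0.134}, {"dx": -0.003, "dy": -0.002, "dz": 0.136, "roll": -0.134}]}}

```text
time: 1.35
ee_pos: [0.4676, -0.4166, 0.1017]
tool_rot: [0.682, 0.731, 0.0, -0.004]
wrist_force: [-0.5, -0.0, 0.5]
width: 0.0459
```

>>> {"op": "drive_tool", "data": {"commands": [{"dx": 0}, {"dx": 0}, {"dx": 0}, {"dx": 0}, {"dx": 0}, {"dx": 0}], "hand": -1, "grip_force": 15}}

```text
invalid input
```

>>> {"op": "drive_tool", "data": {"commands": [{"dx": 0, "dy": 0, "dz": 0, "roll": 0}, {"dx": 0, "dy": 0, "dz": 0, "roll": 0}, {"dx": 0, "dy": 0, "dz": 0, "roll": 0}, {"dx": 0, "dy": 0, "dz": 0, "roll": 0}, {"dx": 0, "dy": 0, "dz": 0, "roll": 0}, {"dx": 0, "dy": 0, "dz": 0, "roll": 0}], "hand": -1, "grip_force": 15}}

```text
time: 1.95
ee_pos: [0.4708, -0.419, 0.1082]
tool_rot: [0.681, 0.732, -0.0, 0.001]
wrist_force: [-1.7, -0.6, 10.5]
width: 0.0202
```

>>> {"op": "drive_tool", "data": {"commands": [{"dx": 0, "dy": 0.01, "dz": -0.002, "roll": 0}, {"dx": 0.001, "dy": 0.025, "dz": -0.002, "roll": 0}, {"dx": 0.001, "dy": 0.04, "dz": -0.002, "roll": 0}, {"dx": 0.001, "dy": 0.055, "dz": -0.002, "roll": 0}, {"dx": 0.0015, "dy": 0.07, "dz": -0.002, "roll": 0}, {"dx": 0.0015, "dy": 0.08, "dz": -0.002, "roll": 0}, {"dx": 0.0015, "dy": 0.083, "dz": -0.002, "roll": 0}, {"dx": 0.0015, "dy": 0.083, "dz": -0.002, "roll": 0}]}}

```text
time: 2.75
ee_pos: [0.5507, -0.411, 0.1085]
tool_rot: [0.681, 0.733, -0.002, -0.003]
wrist_force: [-29.9, -8.6, 16.1]
width: 0.0211
```

>>> {"op": "drive_tool", "data": {"commands": [{"dx": 0, "dy": 0, "dz": 0, "roll": 0}, {"dx": 0, "dy": 0, "dz": 0, "roll": 0}, {"dx": 0, "dy": 0, "dz": 0, "roll": 0}], "hand": -0.2}}

```text
time: 3.05
ee_pos: [0.5532, -0.4107, 0.1086]
tool_rot: [0.681, 0.732, 0.0, 0.0]
wrist_force: [1.2, 0.5, 1.2]
width: 0.0361
```

```bash
python3 -c "
from h import *
go([.494,-.243,.2],-63)"
```

```text
grasp [ 0.5532 -0.4107  0.0486] yawY 4.1 -> d [ 0.1715 -0.0469 -0.1514] roll 1.171 w 0.0361 F [1.16 0.54 1.24] t 3.05 tilt -1.0
```

>>> {"op": "drive_tool", "data": {"commands": [{"dx": 0, "dy": 0, "dz": -0.05, "roll": 0}, {"dx": 0, "dy": -0.02, "dz": -0.1, "roll": 0}, {"dx": 0, "dy": -0.07, "dz": -0.11, "roll": 0}, {"dx": 0, "dy": -0.11, "dz": -0.12, "roll": 0.15}, {"dx": 0.04, "dy": -0.11, "dz": -0.12, "roll": 0.3}, {"dx": 0.09, "dy": -0.1, "dz": -0.12, "roll": 0.45}, {"dx": 0.13, "dy": -0.08, "dz": -0.12, "roll": 0.6}, {"dx": 0.1715, "dy": -0.0469, "dz": -0.12, "roll": 0.75}], "hand": 0}}

```text
time: 3.85
ee_pos: [0.488, -0.2495, 0.2286]
tool_rot: [0.898, 0.439, 0.0, -0.0]
wrist_force: [0.1, -0.6, -0.0]
width: 0.0456
```

```bash
python3 -c "
from h import *
go([.494,-.243,.13],-63)"
```

```text
grasp [ 0.488  -0.2494  0.1686] yawY -37.9 -> d [0.0088 0.0008 0.0386] roll 0.438 w 0.0456 F [ 0.07 -0.59 -0.02] t 3.85 tilt -1.0
```

>>> {"op": "drive_tool", "data": {"commands": [{"dx": 0.0088, "dy": 0.0008, "dz": 0, "roll": 0.15}, {"dx": 0.0088, "dy": 0.0008, "dz": 0, "roll": 0.3}, {"dx": 0.0088, "dy": 0.0008, "dz": 0, "roll": 0.438}, {"dx": 0.0088, "dy": 0.0008, "dz": 0, "roll": 0.438}, {"dx": 0.0088, "dy": 0.0008, "dz": 0, "roll": 0.438}]}}

```text
time: 4.35
ee_pos: [0.4944, -0.2447, 0.2284]
tool_rot: [0.971, 0.239, 0.0, 0.0]
wrist_force: [-0.0, -0.4, -0.9]
width: 0.0456
```

```bash
python3 -c "
from h import *
w=snap('wrist','w2');go([.494,-.243,.036],-63)
for p in [(.494,-.243,.048),(.5337,-.2224,.048),(.4562,-.2614,.048)]: print(proj(w,p))"
```

```text
grasp [ 0.4943 -0.2448  0.1683] yawY -62.4 -> d [ 0.0005 -0.0017  0.1323] roll 0.011 w 0.0456 F [ 0.25 -0.74  0.61] t 4.4 tilt -1.0
[273.9 205.4]
[274.  152.3]
[272.6 251.5]
```

View pics/w2.png

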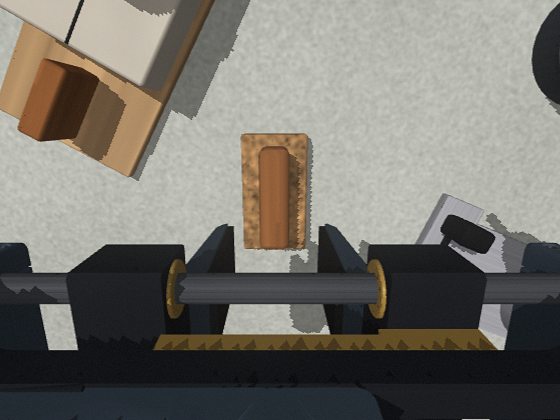

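Wrist view: the sander grip is centred at (274,200) and aligned with the jaws. The gate grip at the right, (467,232), is at the far end of its slot.

>>> {"op": "drive_tool", "data": {"commands": [{"dx": 0, "dy": -0.001, "dz": 0.045, "roll": 0}, {"dx": 0, "dy": -0.001, "dz": 0.09, "roll": 0}, {"dx": 0, "dy": -0.001, "dz": 0.115, "roll": 0}, {"dx": 0, "dy": -0.001, "dz": 0.126, "roll": 0}, {"dx": 0, "dy": -0.001, "dz": 0.128, "roll": 0}, {"dx": 0, "dy": -0.001, "dz": 0.128, "roll": 0}]}}

```text
time: 5.0
ee_pos: [0.4943, -0.2443, 0.101]
tool_rot: [0.971, 0.237, 0.0, 0.0]
wrist_force: [-0.4, 0.6, 0.5]
width: 0.0456
```

>>> {"op": "drive_tool", "data": {"commands": [{"dx": 0, "dy": 0, "dz": 0, "roll": 0}, {"dx": 0, "dy": 0, "dz": 0, "roll": 0}, {"dx": 0, "dy": 0, "dz": 0, "roll": 0}, {"dx": 0, "dy": 0, "dz": 0, "roll": 0}, {"dx": 0, "dy": 0, "dz": 0, "roll": 0}], "hand": -1, "grip_force": 20}}

```text
time: 5.5
ee_pos: [0.4942, -0.2442, 0.1012]
tool_rot: [0.972, 0.237, 0.0, 0.0]
wrist_force: [-1.8, 0.7, 9.2]
width: 0.0259
```

>>> {"op": "drive_tool", "data": {"commands": [{"dx": 0, "dy": 0, "dz": -0.03, "roll": 0}, {"dx": 0, "dy": 0, "dz": -0.08, "roll": 0}, {"dx": 0, "dy": 0, "dz": -0.13, "roll": 0}, {"dx": 0, "dy": 0, "dz": -0.18, "roll": 0}, {"dx": 0, "dy": 0, "dz": -0.2, "roll": 0}, {"dx": 0, "dy": 0, "dz": -0.2, "roll": 0}]}}

```text
time: 6.1
ee_pos: [0.4948, -0.2445, 0.3039]
tool_rot: [0.972, 0.237, 0.002, 0.002]
wrist_force: [-0.7, 0.5, -2.5]
width: 0.0259
```

```bash
python3 -c "
from h import *
go([.505,.418,.24],0);go([.505,.418,.24],7);go([.494,.15,.24],7)"
```

```text
grasp [ 0.4951 -0.2447  0.2439] yawY -62.6 -> d [ 0.3137 -0.5838  0.002 ] roll -1.093 w 0.0259 F [-0.7   0.51 -2.48] t 6.1 tilt -0.99998
grasp [ 0.4951 -0.2447  0.2439] yawY -62.6 -> d [ 0.3137 -0.5838  0.002 ] roll -1.215 w 0.0259 F [-0.7   0.51 -2.48] t 6.1 tilt -0.99998
grasp [ 0.4951 -0.2447  0.2439] yawY -62.6 -> d [ 0.1806 -0.3509  0.0028] roll -1.215 w 0.0259 F [-0.7   0.51 -2.48] t 6.1 tilt -0.99998
```

>>> {"op": "drive_tool", "data": {"commands": [{"dx": 0.015, "dy": -0.03, "dz": 0, "roll": 0.05}, {"dx": 0.04, "dy": -0.07, "dz": 0, "roll": 0.15}, {"dx": 0.06, "dy": -0.115, "dz": 0, "roll": 0.25}, {"dx": 0.085, "dy": -0.16, "dz": 0, "roll": 0.35}, {"dx": 0.11, "dy": -0.205, "dz": 0, "roll": 0.45}, {"dx": 0.135, "dy": -0.25, "dz": 0, "roll": 0.55}, {"dx": 0.16, "dy": -0.295, "dz": 0, "roll": 0.59}, {"dx": 0.18, "dy": -0.34, "dz": 0, "roll": 0.59}]}}

```text
time: 6.9
ee_pos: [0.4966, 0.1376, 0.2989]
tool_rot: [0.998, -0.057, -0.001, 0.0]
wrist_force: [0.9, -0.9, -1.7]
width: 0.0259
```

```bash
python3 -c "
from h import *
go([.5055,.4185,.24],-96.4)"
```

```text
grasp [0.4966 0.1375 0.2389] yawY -96.5 -> d [-0.0229 -0.2802 -0.0012] roll -0.002 w 0.0259 F [ 0.87 -0.85 -1.71] t 6.9 tilt -1.0
```

>>> {"op": "drive_tool", "data": {"commands": [{"dx": -0.003, "dy": -0.04, "dz": 0, "roll": 0}, {"dx": -0.007, "dy": -0.085, "dz": 0, "roll": 0}, {"dx": -0.01, "dy": -0.13, "dz": 0, "roll": 0}, {"dx": -0.014, "dy": -0.175, "dz": 0, "roll": 0}, {"dx": -0.018, "dy": -0.22, "dz": 0, "roll": 0}, {"dx": -0.021, "dy": -0.26, "dz": 0, "roll": 0}, {"dx": -0.023, "dy": -0.28, "dz": 0.0, "roll": 0}, {"dx": -0.023, "dy": -0.28, "dz": 0.04, "roll": 0}]}}

```text
time: 7.7
ee_pos: [0.5072, 0.4199, 0.2628]
tool_rot: [0.998, -0.055, 0.003, -0.002]
wrist_force: [0.5, -0.1, -2.1]
width: 0.0256
```

```bash
python3 -c "
from h import *
go([.5055,.4185,.0475],-96.4)"
```

```text
grasp [0.5075 0.4201 0.2028] yawY -96.3 -> d [-0.0026  0.0026  0.1553] roll 0.002 w 0.0256 F [ 0.49 -0.15 -2.09] t 7.7 tilt -0.99998
```

>>> {"op": "drive_tool", "data": {"commands": [{"dx": -0.002, "dy": 0.002, "dz": 0.045, "roll": 0}, {"dx": -0.002, "dy": 0.002, "dz": 0.09, "roll": 0}, {"dx": -0.002, "dy": 0.002, "dz": 0.125, "roll": 0}, {"dx": -0.002, "dy": 0.002, "dz": 0.145, "roll": 0}, {"dx": -0.002, "dy": 0.002, "dz": 0.154, "roll": 0}, {"dx": -0.002, "dy": 0.002, "dz": 0.156, "roll": 0}, {"dx": -0.002, "dy": 0.002, "dz": 0.156, "roll": 0}]}}

```text
time: 8.4
ee_pos: [0.5033, 0.4138, 0.1035]
tool_rot: [0.998, -0.056, -0.001, 0.001]
wrist_force: [0.6, -0.0, -0.2]
width: 0.026
```

>>> {"op": "drive_tool", "data": {"commands": [{"dx": 0, "dy": 0, "dz": 0, "roll": 0}, {"dx": 0, "dy": 0, "dz": 0, "roll": 0}, {"dx": 0, "dy": 0, "dz": 0, "roll": 0}, {"dx": 0, "dy": 0, "dz": -0.03, "roll": 0}, {"dx": 0, "dy": 0, "dz": -0.08, "roll": 0}, {"dx": 0, "dy": 0, "dz": -0.12, "roll": 0}, {"dx": 0, "dy": 0, "dz": -0.14, "roll": 0}], "hand": 0}}

```text
time: 9.1
ee_pos: [0.5045, 0.4154, 0.2483]
tool_rot: [0.998, -0.056, 0.002, -0.001]
wrist_force: [-0.3, 0.8, -0.7]
width: 0.0455
```

```bash
python3 -c "
from h import *
t=snap('top','t1');snap('scene','s1');crop(t,'t1c',90,140,390,330,2.6)
go([.4902,.3091,.14],-57);go([.4902,.3091,.14],33)"
```

```text
grasp [0.505  0.4158 0.1879] yawY -96.4 -> d [-0.003   0.1078  0.0475] roll -0.688 w 0.0455 F [ 0.71 -0.03 -0.9 ] t 9.2 tilt -0.99998
grasp [0.505  0.4158 0.1879] yawY -96.4 -> d [-0.003   0.1078  0.0475] roll 0.883 w 0.0455 F [ 0.71 -0.03 -0.9 ] t 9.2 tilt -0.99998
```

View pics/t1c.png

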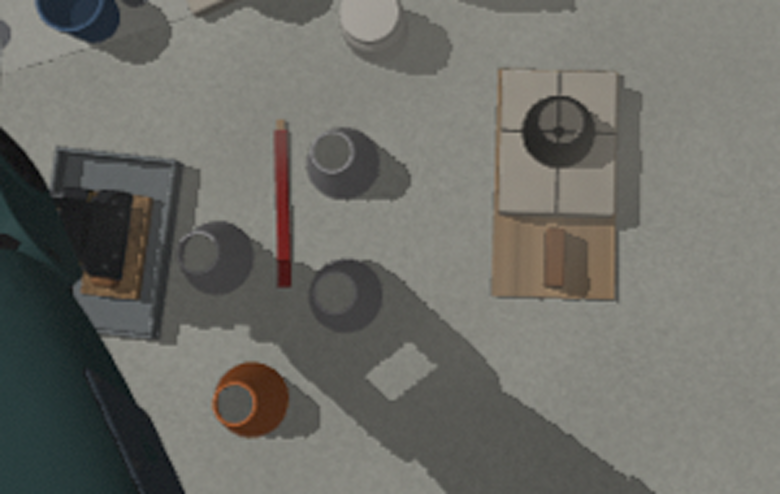

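The sander is in the tray (crop 115,245). The sleeves are unmoved, at crop (198,253), (333,293) and (331,152). Picking B first.

>>> {"op": "drive_tool", "data": {"commands": [{"dx": -0.003, "dy": 0.04, "dz": -0.01, "roll": 0}, {"dx": -0.003, "dy": 0.08, "dz": -0.01, "roll": 0}, {"dx": -0.003, "dy": 0.108, "dz": 0, "roll": 0}, {"dx": -0.003, "dy": 0.108, "dz": 0.04, "roll": 0}, {"dx": -0.003, "dy": 0.108, "dz": 0.08, "roll": 0}, {"dx": -0.003, "dy": 0.108, "dz": 0.105, "roll": 0}, {"dx": -0.003, "dy": 0.108, "dz": 0.116, "roll": 0}, {"dx": -0.003, "dy": 0.108, "dz": 0.118, "roll": 0}], "hand": 1}}

```text
time: 10.0
ee_pos: [0.4879, 0.3073, 0.1247]
tool_rot: [0.998, -0.056, -0.001, 0.001]
wrist_force: [0.1, -0.1, 0.7]
width: 0.0913
```

>>> {"op": "drive_tool", "data": {"commands": [{"dx": 0, "dy": 0, "dz": 0, "roll": 0}, {"dx": 0, "dy": 0, "dz": 0, "roll": 0}, {"dx": 0, "dy": 0, "dz": 0, "roll": 0}, {"dx": 0, "dy": 0, "dz": 0, "roll": 0}, {"dx": 0, "dy": 0, "dz": 0, "roll": 0}, {"dx": 0, "dy": 0, "dz": 0, "roll": 0}], "hand": -1, "grip_force": 12}}

```text
time: 10.6
ee_pos: [0.489, 0.3079, 0.1268]
tool_rot: [0.998, -0.056, 0.0, -0.0]
wrist_force: [-1.1, 1.0, 6.2]
width: 0.0593
```

```bash
python3 -c "
from h import *
snap('wrist','w3');go([.618,-.0556,.26],-96)"
```

```text
grasp [0.4891 0.308  0.0668] yawY -96.4 -> d [ 0.169   0.3467 -0.1933] roll -0.007 w 0.0592 F [-0.03  0.37  7.41] t 10.65 tilt -1.0
```

View pics/w3.png

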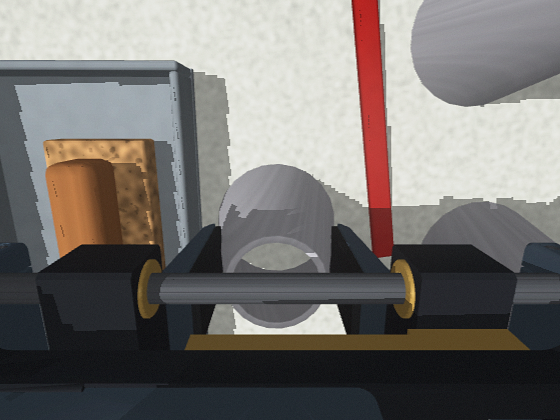

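The sleeve is gripped centrally (rim at 278,280) at a width of 59 mm. Lifting it and carrying it to the collar.

>>> {"op": "drive_tool", "data": {"commands": [{"dx": 0, "dy": 0, "dz": -0.02, "roll": 0}, {"dx": 0, "dy": 0, "dz": -0.06, "roll": 0}, {"dx": 0, "dy": 0, "dz": -0.105, "roll": 0}, {"dx": 0, "dy": 0, "dz": -0.145, "roll": 0}, {"dx": 0.01, "dy": 0.02, "dz": -0.17, "roll": 0}, {"dx": 0.03, "dy": 0.06, "dz": -0.18, "roll": 0}, {"dx": 0.05, "dy": 0.1, "dz": -0.18, "roll": 0}, {"dx": 0.07, "dy": 0.14, "dz": -0.18, "roll": 0}]}}

```text
time: 11.45
ee_pos: [0.5427, 0.1592, 0.3068]
tool_rot: [0.998, -0.056, 0.0, -0.0]
wrist_force: [0.5, 0.4, -0.9]
width: 0.0594
```

```bash
python3 -c "
from h import *
go([.618,-.0556,.24],-96)"
```

```text
grasp [0.5428 0.1592 0.2468] yawY -96.4 -> d [0.0986 0.2052 0.0068] roll -0.007 w 0.0594 F [ 0.52  0.44 -0.86] t 11.45 tilt -1.0
```

>>> {"op": "drive_tool", "data": {"commands": [{"dx": 0.02, "dy": 0.04, "dz": 0, "roll": 0}, {"dx": 0.04, "dy": 0.08, "dz": 0, "roll": 0}, {"dx": 0.06, "dy": 0.12, "dz": 0, "roll": 0}, {"dx": 0.078, "dy": 0.16, "dz": 0, "roll": 0}, {"dx": 0.092, "dy": 0.19, "dz": 0, "roll": 0}, {"dx": 0.0986, "dy": 0.205, "dz": 0.007, "roll": 0}, {"dx": 0.0986, "dy": 0.205, "dz": 0.007, "roll": 0}, {"dx": 0.0986, "dy": 0.205, "dz": 0.007, "roll": 0}]}}

```text
time: 12.25
ee_pos: [0.6171, -0.0534, 0.2986]
tool_rot: [0.998, -0.056, -0.001, -0.0]
wrist_force: [-0.4, 1.0, -0.8]
width: 0.0594
```

```bash
python3 -c "
from h import *
w=snap('wrist','w4');s=snap('scene','s4');go([.618,-.0556,.15],-96)
st=robot.get_state()
a=cv2.resize(s['pixels'][130:310,190:340,::-1],None,fx=2.8,fy=2.8,interpolation=3)
cv2.imwrite('pics/w4c.png',np.hstack([a,cv2.resize(w['pixels'][100:350,150:400,::-1],(380,504))[:504]])[:504])"
```

```text
grasp [ 0.6172 -0.0528  0.2391] yawY -96.4 -> d [0.0011 0.0027 0.0891] roll -0.006 w 0.059 F [-0.31  0.35 -0.05] t 12.35 tilt -1.0
```

View pics/w4c.png

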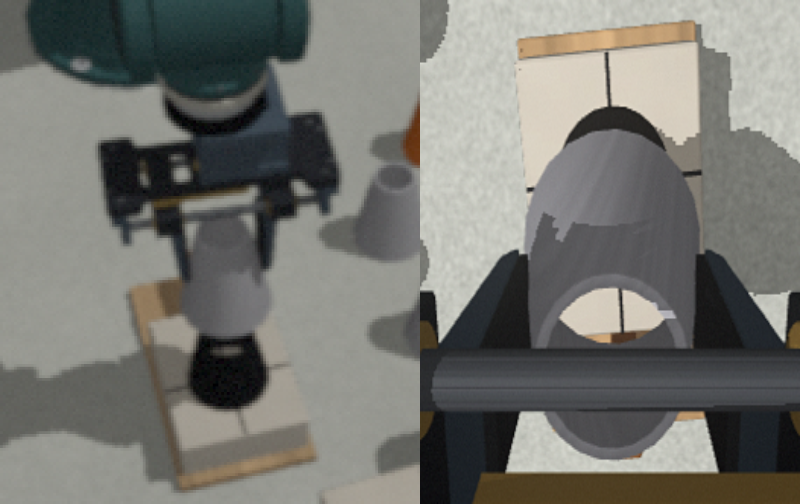

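The sleeve is over the collar in both views, so I lower it gently.

>>> {"op": "drive_tool", "data": {"commands": [{"dx": 0.001, "dy": 0.003, "dz": 0.02, "roll": 0}, {"dx": 0.001, "dy": 0.003, "dz": 0.045, "roll": 0}, {"dx": 0.001, "dy": 0.003, "dz": 0.065, "roll": 0}, {"dx": 0.001, "dy": 0.003, "dz": 0.08, "roll": 0}, {"dx": 0.001, "dy": 0.003, "dz": 0.09, "roll": 0}, {"dx": 0.001, "dy": 0.003, "dz": 0.096, "roll": 0}, {"dx": 0.001, "dy": 0.003, "dz": 0.098, "roll": 0}, {"dx": 0.001, "dy": 0.003, "dz": 0.098, "roll": 0}]}}

```text
time: 13.15
ee_pos: [0.6184, -0.0566, 0.2018]
tool_rot: [0.998, -0.056, -0.0, -0.0]
wrist_force: [-5.4, 5.7, 7.1]
width: 0.0599
```

```bash
python3 -c "
from h import *
go([.618,-.0556,.136],-96)"
```

```text
grasp [ 0.6184 -0.0565  0.1418] yawY -96.4 -> d [-0.0005 -0.0009  0.0058] roll -0.007 w 0.0599 F [-5.42  5.65  7.1 ] t 13.15 tilt -1.0
```

>>> {"op": "drive_tool", "data": {"commands": [{"dx": 0, "dy": 0, "dz": -0.003, "roll": 0}, {"dx": -0.002, "dy": -0.002, "dz": -0.003, "roll": 0}, {"dx": -0.002, "dy": -0.002, "dz": -0.003, "roll": 0}, {"dx": -0.002, "dy": -0.002, "dz": -0.003, "roll": 0}]}}

```text
time: 13.55
ee_pos: [0.6167, -0.0549, 0.2045]
tool_rot: [0.998, -0.056, 0.0, 0.0]
wrist_force: [-0.4, 0.6, -0.1]
width: 0.059
```

>>> {"op": "drive_tool", "data": {"commands": [{"dx": 0, "dy": 0, "dz": 0.002, "roll": 0}, {"dx": 0, "dy": 0, "dz": 0.004, "roll": 0}, {"dx": 0, "dy": 0, "dz": 0.004, "roll": 0}]}}

```text
time: 13.85
ee_pos: [0.6163, -0.0549, 0.1999]
tool_rot: [0.998, -0.056, -0.0, -0.0]
wrist_force: [-0.7, 1.5, -0.3]
width: 0.0591
```

>>> {"op": "drive_tool", "data": {"commands": [{"dx": 0, "dy": 0, "dz": 0.001, "roll": 0}, {"dx": 0, "dy": 0, "dz": 0.0025, "roll": 0}, {"dx": 0, "dy": 0, "dz": 0.0025, "roll": 0}, {"dx": 0, "dy": 0, "dz": 0.0025, "roll": 0}]}}

```text
time: 14.25
ee_pos: [0.6165, -0.0548, 0.1978]
tool_rot: [0.998, -0.056, -0.0, -0.0]
wrist_force: [-2.0, 1.3, 4.5]
width: 0.0596
```

>>> {"op": "drive_tool", "data": {"commands": [{"dx": 0, "dy": 0, "dz": -0.001, "roll": 0}, {"dx": 0, "dy": 0, "dz": -0.001, "roll": 0}, {"dx": 0, "dy": 0, "dz": -0.001, "roll": 0}, {"dx": 0, "dy": 0, "dz": -0.001, "roll": 0}, {"dx": 0, "dy": 0, "dz": -0.03, "roll": 0}, {"dx": 0, "dy": 0, "dz": -0.07, "roll": 0}, {"dx": 0, "dy": 0, "dz": -0.09, "roll": 0}, {"dx": 0, "dy": 0, "dz": -0.09, "roll": 0}], "hand": 1}}

```text
time: 15.05
ee_pos: [0.6178, -0.0551, 0.2909]
tool_rot: [0.998, -0.056, 0.002, 0.0]
wrist_force: [0.2, 0.2, 0.1]
width: 0.0912
```

```bash
python3 -c "
from h import *
s=snap('scene','s5');t=snap('top','t5');w=snap('wrist','w5');go([.5917,.1764,.15],-96)
a=cv2.resize(s['pixels'][170:310,230:400,::-1],None,fx=2.3,fy=2.3,interpolation=3)
b=cv2.resize(t['pixels'][140:280,150:340,::-1],None,fx=2.1,fy=2.3,interpolation=3)
cv2.imwrite('pics/c5.png',np.hstack([a,b]))"
```

```text
grasp [ 0.6159 -0.0549  0.2267] yawY -96.4 -> d [-0.0498 -0.2271  0.0767] roll -0.007 w 0.0913 F [-0.34  0.44 -1.  ] t 15.2 tilt -1.0
```

View pics/c5.png

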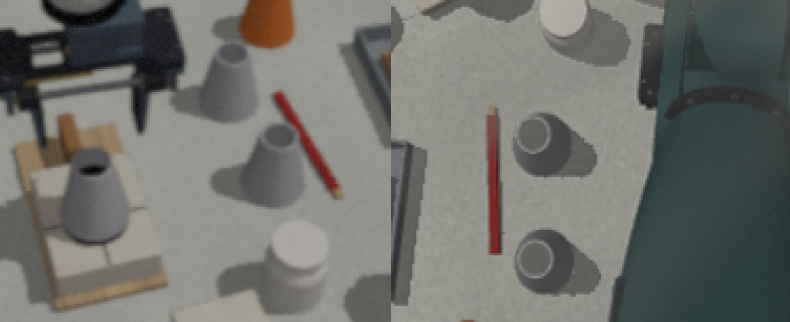

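First sleeve is seated upright on the collar. The others are unmoved, so I take A next.

>>> {"op": "drive_tool", "data": {"commands": [{"dx": -0.0105, "dy": -0.048, "dz": -0.005, "roll": 0}, {"dx": -0.021, "dy": -0.096, "dz": 0, "roll": 0}, {"dx": -0.0315, "dy": -0.144, "dz": 0.03, "roll": 0}, {"dx": -0.043, "dy": -0.192, "dz": 0.04, "roll": 0}, {"dx": -0.049, "dy": -0.22, "dz": 0.05, "roll": 0}, {"dx": -0.05, "dy": -0.227, "dz": 0.055, "roll": 0}, {"dx": -0.05, "dy": -0.227, "dz": 0.07, "roll": 0}]}}

```text
time: 15.9
ee_pos: [0.5921, 0.1772, 0.2169]
tool_rot: [0.998, -0.055, 0.0, 0.0]
wrist_force: [0.4, -0.7, 0.2]
width: 0.091
```

```bash
python3 -c "
from h import *
go([.5917,.1764,.067],-96)"
```

```text
grasp [0.5921 0.1772 0.1569] yawY -96.3 -> d [-0.0003  0.0008  0.0899] roll -0.005 w 0.091 F [ 0.41 -0.74  0.18] t 15.9 tilt -1.0
```

>>> {"op": "drive_tool", "data": {"commands": [{"dx": 0, "dy": 0.001, "dz": 0.03, "roll": 0}, {"dx": 0, "dy": 0.001, "dz": 0.06, "roll": 0}, {"dx": 0, "dy": 0.001, "dz": 0.08, "roll": 0}, {"dx": 0, "dy": 0.001, "dz": 0.088, "roll": 0}, {"dx": 0, "dy": 0.001, "dz": 0.09, "roll": 0}, {"dx": 0, "dy": 0.001, "dz": 0.09, "roll": 0}]}}

```text
time: 16.5
ee_pos: [0.5924, 0.1747, 0.1279]
tool_rot: [0.998, -0.056, 0.0, -0.0]
wrist_force: [0.3, -0.6, 0.4]
width: 0.0913
```

>>> {"op": "drive_tool", "data": {"commands": [{"dx": 0, "dy": 0, "dz": 0, "roll": 0}, {"dx": 0, "dy": 0, "dz": 0, "roll": 0}, {"dx": 0, "dy": 0, "dz": 0, "roll": 0}, {"dx": 0, "dy": 0, "dz": 0, "roll": 0}, {"dx": 0, "dy": 0, "dz": 0, "roll": 0}, {"dx": 0, "dy": 0, "dz": 0, "roll": 0}], "hand": -1, "grip_force": 12}}

```text
time: 17.1
ee_pos: [0.5922, 0.1753, 0.1279]
tool_rot: [0.998, -0.056, 0.0, -0.0]
wrist_force: [-0.6, -0.0, 2.2]
width: 0.0586
```

```bash
python3 -c "
from h import *
go([.6163,-.0549,.24],-96.3)"
```

```text
grasp [0.5922 0.1754 0.0679] yawY -96.4 -> d [ 0.0497  0.2261 -0.1721] roll -0.002 w 0.0586 F [-0.57 -0.03  2.15] t 17.1 tilt -1.0
```

>>> {"op": "drive_tool", "data": {"commands": [{"dx": 0, "dy": 0, "dz": -0.02, "roll": 0}, {"dx": 0, "dy": 0, "dz": -0.06, "roll": 0}, {"dx": 0, "dy": 0, "dz": -0.105, "roll": 0}, {"dx": 0, "dy": 0, "dz": -0.15, "roll": 0}, {"dx": 0.001, "dy": 0.01, "dz": -0.185, "roll": 0}, {"dx": 0.01, "dy": 0.045, "dz": -0.2, "roll": 0}, {"dx": 0.019, "dy": 0.085, "dz": -0.2, "roll": 0}, {"dx": 0.028, "dy": 0.13, "dz": -0.2, "roll": 0}]}}

```text
time: 17.9
ee_pos: [0.6054, 0.0421, 0.3285]
tool_rot: [0.998, -0.055, 0.001, -0.0]
wrist_force: [-0.5, 0.5, -1.3]
width: 0.059
```

>>> {"op": "drive_tool", "data": {"commands": [{"dx": 0.008, "dy": 0.035, "dz": 0, "roll": 0}, {"dx": 0.016, "dy": 0.07, "dz": 0, "roll": 0}, {"dx": 0.02, "dy": 0.088, "dz": 0, "roll": 0}, {"dx": 0.023, "dy": 0.096, "dz": 0, "roll": 0}, {"dx": 0.023, "dy": 0.096, "dz": 0, "roll": 0}, {"dx": 0.023, "dy": 0.096, "dz": 0, "roll": 0}]}}

```text
time: 18.5
ee_pos: [0.6174, -0.054, 0.3276]
tool_rot: [0.998, -0.056, -0.0, -0.0]
wrist_force: [-0.6, 0.5, -0.7]
width: 0.0588
```

```bash
python3 -c "
from h import *
go([.6175,-.0549,.165],-96.3)"
```

```text
grasp [ 0.6174 -0.054   0.2676] yawY -96.4 -> d [0.0002 0.0009 0.1026] roll -0.001 w 0.0588 F [-0.61  0.46 -0.75] t 18.5 tilt -1.0
```

>>> {"op": "drive_tool", "data": {"commands": [{"dx": 0, "dy": 0.001, "dz": 0.03, "roll": 0}, {"dx": 0, "dy": 0.001, "dz": 0.06, "roll": 0}, {"dx": 0, "dy": 0.001, "dz": 0.08, "roll": 0}, {"dx": 0, "dy": 0.001, "dz": 0.093, "roll": 0}, {"dx": 0, "dy": 0.001, "dz": 0.1, "roll": 0}, {"dx": 0, "dy": 0.001, "dz": 0.102, "roll": 0}, {"dx": 0, "dy": 0.001, "dz": 0.102, "roll": 0}]}}

```text
time: 19.2
ee_pos: [0.6177, -0.0558, 0.2263]
tool_rot: [0.998, -0.056, 0.0, 0.0]
wrist_force: [0.5, -0.4, -1.0]
width: 0.0591
```

>>> {"op": "drive_tool", "data": {"commands": [{"dx": 0, "dy": 0, "dz": 0.001, "roll": 0}, {"dx": 0, "dy": 0, "dz": 0.002, "roll": 0}, {"dx": 0, "dy": 0, "dz": 0.003, "roll": 0}, {"dx": 0, "dy": 0, "dz": 0.003, "roll": 0}]}}

```text
time: 19.6
ee_pos: [0.6174, -0.056, 0.2228]
tool_rot: [0.998, -0.056, 0.0, -0.0]
wrist_force: [-0.1, -0.5, -1.3]
width: 0.059
```

>>> {"op": "drive_tool", "data": {"commands": [{"dx": 0, "dy": 0, "dz": 0.001, "roll": 0}, {"dx": 0, "dy": 0, "dz": 0.002, "roll": 0}, {"dx": 0, "dy": 0, "dz": 0.002, "roll": 0}, {"dx": 0, "dy": 0, "dz": 0.002, "roll": 0}]}}

```text
time: 20.0
ee_pos: [0.6173, -0.0559, 0.2207]
tool_rot: [0.998, -0.056, -0.0, -0.0]
wrist_force: [-1.3, 1.0, 0.5]
width: 0.0588
```

>>> {"op": "drive_tool", "data": {"commands": [{"dx": 0, "dy": 0, "dz": 0.001, "roll": 0}, {"dx": 0, "dy": 0, "dz": 0.0015, "roll": 0}, {"dx": 0, "dy": 0, "dz": 0.0015, "roll": 0}]}}

```text
time: 20.3
ee_pos: [0.6174, -0.0559, 0.2192]
tool_rot: [0.998, -0.056, -0.0, -0.0]
wrist_force: [-1.9, 2.8, 2.9]
width: 0.0591
```

>>> {"op": "drive_tool", "data": {"commands": [{"dx": -0.001, "dy": -0.001, "dz": -0.001, "roll": 0}, {"dx": -0.001, "dy": -0.001, "dz": -0.001, "roll": 0}, {"dx": -0.001, "dy": -0.001, "dz": -0.001, "roll": 0}, {"dx": -0.001, "dy": -0.001, "dz": -0.001, "roll": 0}, {"dx": -0.001, "dy": -0.001, "dz": -0.03, "roll": 0}, {"dx": -0.001, "dy": -0.001, "dz": -0.07, "roll": 0}, {"dx": -0.001, "dy": -0.001, "dz": -0.09, "roll": 0}, {"dx": -0.001, "dy": -0.001, "dz": -0.09, "roll": 0}], "hand": 1}}

```text
time: 21.1
ee_pos: [0.6178, -0.0551, 0.3125]
tool_rot: [0.998, -0.056, 0.003, 0.0]
wrist_force: [0.7, -0.5, -0.4]
width: 0.0915
```

```bash
python3 -c "
from h import *
s=snap('scene','s6');t=snap('top','t6');go([.4496,.173,.16],-96.3)
a=cv2.resize(s['pixels'][170:310,230:400,::-1],None,fx=2.3,fy=2.3,interpolation=3)
b=cv2.resize(t['pixels'][140:280,150:340,::-1],None,fx=2.1,fy=2.3,interpolation=3)
cv2.imwrite('pics/c6.png',np.hstack([a,b]))"
```

```text
grasp [ 0.6163 -0.0549  0.2489] yawY -96.4 -> d [-0.1912 -0.2079  0.0889] roll -0.002 w 0.091 F [ 0.03  0.63 -0.56] t 21.2 tilt -1.0
```

View pics/c6.png

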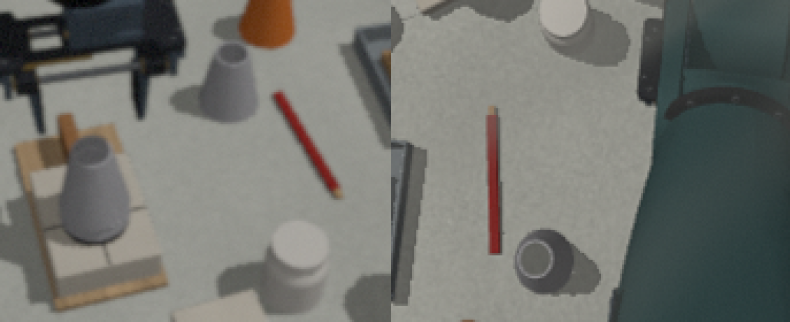

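Two are stacked upright, and sleeve C is unmoved (rim at crop 534,259).

>>> {"op": "drive_tool", "data": {"commands": [{"dx": -0.032, "dy": -0.035, "dz": -0.005, "roll": 0}, {"dx": -0.064, "dy": -0.07, "dz": 0, "roll": 0}, {"dx": -0.096, "dy": -0.105, "dz": 0.03, "roll": 0}, {"dx": -0.128, "dy": -0.14, "dz": 0.05, "roll": 0}, {"dx": -0.16, "dy": -0.175, "dz": 0.07, "roll": 0}, {"dx": -0.182, "dy": -0.2, "dz": 0.08, "roll": 0}, {"dx": -0.191, "dy": -0.208, "dz": 0.085, "roll": 0}, {"dx": -0.191, "dy": -0.208, "dz": 0.09, "roll": 0}]}}

```text
time: 22.0
ee_pos: [0.4485, 0.1738, 0.2179]
tool_rot: [0.998, -0.055, -0.001, 0.0]
wrist_force: [1.4, -0.8, -0.3]
width: 0.0913
```

```bash
python3 -c "
from h import *
go([.4496,.173,.068],-96.3)"
```

```text
grasp [0.4484 0.1738 0.1579] yawY -96.3 -> d [0.0015 0.0006 0.0899] roll 0.0 w 0.0913 F [ 1.39 -0.83 -0.27] t 22.0 tilt -1.0
```

>>> {"op": "drive_tool", "data": {"commands": [{"dx": 0.001, "dy": 0.001, "dz": 0.03, "roll": 0}, {"dx": 0.001, "dy": 0.001, "dz": 0.06, "roll": 0}, {"dx": 0.001, "dy": 0.001, "dz": 0.08, "roll": 0}, {"dx": 0.001, "dy": 0.001, "dz": 0.088, "roll": 0}, {"dx": 0.001, "dy": 0.001, "dz": 0.09, "roll": 0}, {"dx": 0.001, "dy": 0.001, "dz": 0.09, "roll": 0}]}}

```text
time: 22.6
ee_pos: [0.4514, 0.1717, 0.1296]
tool_rot: [0.998, -0.056, 0.0, -0.0]
wrist_force: [0.2, 1.0, 1.3]
width: 0.0915
```

>>> {"op": "drive_tool", "data": {"commands": [{"dx": 0, "dy": 0, "dz": 0, "roll": 0}, {"dx": 0, "dy": 0, "dz": 0, "roll": 0}, {"dx": 0, "dy": 0, "dz": 0, "roll": 0}, {"dx": 0, "dy": 0, "dz": 0, "roll": 0}, {"dx": 0, "dy": 0, "dz": 0, "roll": 0}, {"dx": 0, "dy": 0, "dz": 0, "roll": 0}], "hand": -1, "grip_force": 12}}

```text
time: 23.2
ee_pos: [0.4509, 0.1721, 0.1294]
tool_rot: [0.998, -0.056, 0.0, -0.0]
wrist_force: [0.5, -0.8, 2.3]
width: 0.0589
```

>>> {"op": "drive_tool", "data": {"commands": [{"dx": 0, "dy": 0, "dz": -0.02, "roll": 0}, {"dx": 0, "dy": 0, "dz": -0.06, "roll": 0}, {"dx": 0, "dy": 0, "dz": -0.105, "roll": 0}, {"dx": 0, "dy": 0, "dz": -0.15, "roll": 0}, {"dx": 0, "dy": 0, "dz": -0.185, "roll": 0}, {"dx": 0, "dy": 0, "dz": -0.21, "roll": 0}, {"dx": 0, "dy": 0, "dz": -0.22, "roll": 0}, {"dx": 0, "dy": 0, "dz": -0.22, "roll": 0}]}}

```text
time: 24.0
ee_pos: [0.451, 0.1721, 0.3498]
tool_rot: [0.998, -0.056, 0.001, -0.0]
wrist_force: [0.2, -0.1, -1.4]
width: 0.058
```

```bash
python3 -c "
from h import *
go([.617,-.0549,.287],-96.3)"
```

```text
grasp [0.4511 0.1722 0.2898] yawY -96.4 -> d [0.1902 0.2071 0.003 ] roll -0.002 w 0.058 F [ 0.17 -0.09 -1.42] t 24.0 tilt -1.0
```

>>> {"op": "drive_tool", "data": {"commands": [{"dx": 0.024, "dy": 0.026, "dz": 0, "roll": 0}, {"dx": 0.052, "dy": 0.057, "dz": 0, "roll": 0}, {"dx": 0.083, "dy": 0.09, "dz": 0, "roll": 0}, {"dx": 0.114, "dy": 0.124, "dz": 0, "roll": 0}, {"dx": 0.142, "dy": 0.155, "dz": 0, "roll": 0}, {"dx": 0.166, "dy": 0.181, "dz": 0, "roll": 0}, {"dx": 0.184, "dy": 0.2, "dz": 0, "roll": 0}, {"dx": 0.191, "dy": 0.207, "dz": 0, "roll": 0}]}}

```text
time: 24.8
ee_pos: [0.6179, -0.0567, 0.3466]
tool_rot: [0.998, -0.057, -0.001, -0.0]
wrist_force: [-1.5, 1.5, -1.2]
width: 0.0583
```

>>> {"op": "drive_tool", "data": {"commands": [{"dx": 0, "dy": 0, "dz": 0, "roll": 0}, {"dx": 0, "dy": 0, "dz": 0.03, "roll": 0}, {"dx": 0, "dy": 0, "dz": 0.06, "roll": 0}, {"dx": 0, "dy": 0, "dz": 0.08, "roll": 0}, {"dx": 0, "dy": 0, "dz": 0.09, "roll": 0}, {"dx": 0, "dy": 0, "dz": 0.09, "roll": 0}]}}

```text
time: 25.4
ee_pos: [0.6164, -0.0541, 0.2578]
tool_rot: [0.998, -0.056, -0.001, -0.0]
wrist_force: [0.1, 0.8, -0.8]
width: 0.0586
```

```bash
python3 -c "
from h import *
go([.618,-.0552,.184],-96.3)"
```

```text
grasp [ 0.6163 -0.0541  0.1978] yawY -96.4 -> d [0.0019 0.0009 0.0138] roll -0.001 w 0.0586 F [ 0.09  0.79 -0.76] t 25.4 tilt -1.0
```

>>> {"op": "drive_tool", "data": {"commands": [{"dx": 0.001, "dy": 0.001, "dz": 0.005, "roll": 0}, {"dx": 0.001, "dy": 0.001, "dz": 0.01, "roll": 0}, {"dx": 0.001, "dy": 0.001, "dz": 0.014, "roll": 0}, {"dx": 0.001, "dy": 0.001, "dz": 0.014, "roll": 0}]}}

```text
time: 25.8
ee_pos: [0.6182, -0.0561, 0.245]
tool_rot: [0.998, -0.056, -0.0, -0.0]
wrist_force: [-1.4, 0.0, -0.3]
width: 0.0582
```

>>> {"op": "drive_tool", "data": {"commands": [{"dx": 0, "dy": 0, "dz": 0.001, "roll": 0}, {"dx": 0, "dy": 0, "dz": 0.002, "roll": 0}, {"dx": 0, "dy": 0, "dz": 0.002, "roll": 0}]}}

```text
time: 26.1
ee_pos: [0.6184, -0.0561, 0.2433]
tool_rot: [0.998, -0.056, 0.0, -0.0]
wrist_force: [-1.5, 0.7, 1.3]
width: 0.0585
```

>>> {"op": "drive_tool", "data": {"commands": [{"dx": 0, "dy": 0, "dz": 0.001, "roll": 0}, {"dx": 0, "dy": 0, "dz": 0.0015, "roll": 0}, {"dx": 0, "dy": 0, "dz": 0.0015, "roll": 0}]}}

```text
time: 26.4
ee_pos: [0.6184, -0.056, 0.2417]
tool_rot: [0.998, -0.056, -0.0, -0.0]
wrist_force: [-1.5, 1.8, 0.9]
width: 0.0584
```

Contact is just starting. Easing the sideways force and going a little lower.

>>> {"op": "drive_tool", "data": {"commands": [{"dx": -0.001, "dy": -0.001, "dz": 0.0, "roll": 0}, {"dx": -0.001, "dy": -0.001, "dz": 0.0015, "roll": 0}, {"dx": -0.001, "dy": -0.001, "dz": 0.0015, "roll": 0}]}}

```text
time: 26.7
ee_pos: [0.6174, -0.055, 0.24]
tool_rot: [0.998, -0.056, -0.0, 0.0]
wrist_force: [-0.6, 0.3, 0.0]
width: 0.0584
```

>>> {"op": "drive_tool", "data": {"commands": [{"dx": 0, "dy": 0, "dz": 0.001, "roll": 0}, {"dx": 0, "dy": 0, "dz": 0.0015, "roll": 0}, {"dx": 0, "dy": 0, "dz": 0.0015, "roll": 0}]}}

```text
time: 27.0
ee_pos: [0.6175, -0.055, 0.2386]
tool_rot: [0.998, -0.056, -0.0, 0.0]
wrist_force: [-0.4, -0.0, -1.5]
width: 0.0583
```

>>> {"op": "drive_tool", "data": {"commands": [{"dx": 0, "dy": 0, "dz": 0.001, "roll": 0}, {"dx": 0, "dy": 0, "dz": 0.0015, "roll": 0}, {"dx": 0, "dy": 0, "dz": 0.0015, "roll": 0}]}}

```text
time: 27.3
ee_pos: [0.6174, -0.055, 0.2372]
tool_rot: [0.998, -0.056, -0.0, -0.0]
wrist_force: [0.1, -0.4, -0.6]
width: 0.0584
```

>>> {"op": "drive_tool", "data": {"commands": [{"dx": 0, "dy": 0, "dz": 0.001, "roll": 0}, {"dx": 0, "dy": 0, "dz": 0.001, "roll": 0}, {"dx": 0, "dy": 0, "dz": 0.001, "roll": 0}]}}

```text
time: 27.6
ee_pos: [0.6175, -0.0549, 0.2362]
tool_rot: [0.998, -0.056, -0.0, -0.0]
wrist_force: [-0.2, -0.0, -0.1]
width: 0.0585
```

>>> {"op": "drive_tool", "data": {"commands": [{"dx": 0, "dy": 0, "dz": 0, "roll": 0}, {"dx": 0, "dy": 0, "dz": 0, "roll": 0}, {"dx": 0, "dy": 0, "dz": 0, "roll": 0}, {"dx": 0, "dy": 0, "dz": 0, "roll": 0}, {"dx": 0, "dy": 0, "dz": -0.03, "roll": 0}, {"dx": 0, "dy": 0, "dz": -0.07, "roll": 0}, {"dx": 0, "dy": 0, "dz": -0.11, "roll": 0}, {"dx": 0, "dy": 0, "dz": -0.11, "roll": 0}], "hand": 1}}

```text
time: 28.4
ee_pos: [0.6194, -0.0552, 0.352]
tool_rot: [0.998, -0.056, 0.004, 0.0]
wrist_force: [0.1, -0.3, -0.6]
width: 0.0913
```

```bash
python3 -c "
from h import *
go([.4862,-.0510,.23],88)"
```

```text
grasp [ 0.6199 -0.0553  0.292 ] yawY -96.4 -> d [-0.1339  0.0107  0.061 ] roll -0.077 w 0.0913 F [ 0.1  -0.25 -0.62] t 28.4 tilt -0.99997
```

>>> {"op": "drive_tool", "data": {"commands": [{"dx": -0.03, "dy": 0.002, "dz": 0, "roll": -0.03}, {"dx": -0.07, "dy": 0.005, "dz": 0, "roll": -0.06}, {"dx": -0.11, "dy": 0.008, "dz": 0, "roll": -0.077}, {"dx": -0.134, "dy": 0.0107, "dz": 0, "roll": -0.077}, {"dx": -0.134, "dy": 0.0107, "dz": 0.03, "roll": -0.077}, {"dx": -0.134, "dy": 0.0107, "dz": 0.06, "roll": -0.077}, {"dx": -0.134, "dy": 0.0107, "dz": 0.06, "roll": -0.077}], "hand": 0.2}}

```text
time: 29.1
ee_pos: [0.4812, -0.0504, 0.283]
tool_rot: [1.0, -0.018, -0.003, -0.0]
wrist_force: [0.3, 0.7, 1.1]
width: 0.0547
```

```bash
python3 -c "
from h import *
s=snap('scene','s7');w=snap('wrist','w7');t=snap('top','t7');go([.4862,-.0510,.045],88)
print(proj(w,[.4862,-.051,.062]),proj(w,[.618,-.0556,.2]),proj(s,[.618,-.0556,.197]),proj(s,[.618,-.0556,.057]))
a=cv2.resize(s['pixels'][190:310,220:320,::-1],None,fx=3.5,fy=3.5,interpolation=3)
b=w['pixels'][:,60:510,::-1]
cv2.imwrite('pics/c7.png',np.hstack([a,b]))"
```

```text
grasp [ 0.4837 -0.0507  0.2272] yawY -92.0 -> d [0.0024 0.0002 0.1822] roll -0.0 w 0.0546 F [0.06 0.44 0.67] t 29.25 tilt -1.0
[276.3 190. ] [276.3 -24.1] [269.1 229.9] [271.1 264.3]
```

View pics/c7.png

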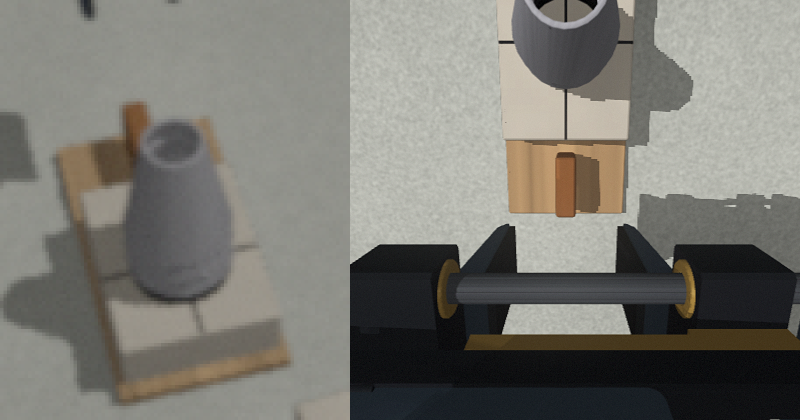

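The three-sleeve stack stands straight. In the wrist view the block lines are vertical, the spot lines cross at (276,42), and the handle is centred at u=276, so yaw is right.

```bash
python3 -c "
from h import *
w=load('w7');print('spot',onz(w,276,42,.057),'left/right ends of cross line',onz(w,209,41,.057),onz(w,343,43,.057),'block front edge',onz(w,276,139,.057))
s=load('s7');t=load('t7')
# crossline ends in scene crop: 
f=lambda u,v:(220+(u+.5)/3.5-.5,190+(v+.5)/3.5-.5)
P=[onz(s,*f(*p),.057) for p in [(102,276),(258,246)]];print(P,(P[0]+P[1])/2)
"
```

```text
spot [ 0.6182 -0.0554  0.057 ] left/right ends of cross line [0.6211 0.0035 0.057 ] [ 0.6153 -0.1144  0.057 ] block front edge [ 0.5344 -0.0524  0.057 ]
[array([ 0.6135, -0.1142,  0.057 ]), array([0.6223, 0.0037, 0.057 ])] [ 0.6179  -0.05525  0.057  ]
```

>>> {"op": "drive_tool", "data": {"commands": [{"dx": 0.002, "dy": 0, "dz": 0.045, "roll": 0}, {"dx": 0.002, "dy": 0, "dz": 0.09, "roll": 0}, {"dx": 0.002, "dy": 0, "dz": 0.13, "roll": 0}, {"dx": 0.002, "dy": 0, "dz": 0.16, "roll": 0}, {"dx": 0.002, "dy": 0, "dz": 0.176, "roll": 0}, {"dx": 0.002, "dy": 0, "dz": 0.18, "roll": 0}, {"dx": 0.002, "dy": 0, "dz": 0.18, "roll": 0}]}}

```text
time: 29.95
ee_pos: [0.486, -0.0508, 0.1069]
tool_rot: [1.0, -0.017, 0.0, 0.0]
wrist_force: [0.3, -0.2, -0.1]
width: 0.0554
```

>>> {"op": "drive_tool", "data": {"commands": [{"dx": 0, "dy": 0, "dz": 0, "roll": 0}, {"dx": 0, "dy": 0, "dz": 0, "roll": 0}, {"dx": 0, "dy": 0, "dz": 0, "roll": 0}, {"dx": 0, "dy": 0, "dz": 0, "roll": 0}, {"dx": 0, "dy": 0, "dz": 0, "roll": 0}, {"dx": 0, "dy": 0, "dz": 0, "roll": 0}], "hand": -1, "grip_force": 25}}

```text
time: 30.55
ee_pos: [0.4853, -0.0507, 0.1066]
tool_rot: [1.0, -0.017, 0.0, 0.0]
wrist_force: [-2.4, 1.5, 8.8]
width: 0.0198
```

```bash
python3 -c "
from h import *
go([.4862,-.0510,.045],88)"
```

```text
grasp [ 0.4853 -0.0507  0.0466] yawY -92.0 -> d [0.0009 0.0003 0.0016] roll 0.001 w 0.0198 F [-2.4   1.46  8.85] t 30.55 tilt -1.0
```

Spot is at (0.618,-0.055) from three views and the bit at about (0.627,-0.289). Sliding about 75% of the way, gently.

>>> {"op": "drive_tool", "data": {"commands": [{"dx": 0.0, "dy": 0.005, "dz": 0, "roll": 0}, {"dx": 0.001, "dy": 0.015, "dz": 0, "roll": 0}, {"dx": 0.0022, "dy": 0.03, "dz": 0, "roll": 0}, {"dx": 0.0034, "dy": 0.046, "dz": 0, "roll": 0}, {"dx": 0.0046, "dy": 0.062, "dz": 0, "roll": 0}, {"dx": 0.0055, "dy": 0.074, "dz": 0, "roll": 0}, {"dx": 0.006, "dy": 0.081, "dz": 0, "roll": 0}, {"dx": 0.0062, "dy": 0.084, "dz": 0, "roll": 0}]}}

```text
time: 31.35
ee_pos: [0.4886, -0.135, 0.1066]
tool_rot: [1.0, -0.017, 0.0, -0.0]
wrist_force: [-0.1, 12.0, 9.4]
width: 0.0198
```

>>> {"op": "drive_tool", "data": {"commands": [{"dx": 0.0, "dy": 0.004, "dz": 0, "roll": 0}, {"dx": 0.001, "dy": 0.014, "dz": 0, "roll": 0}, {"dx": 0.0022, "dy": 0.03, "dz": 0, "roll": 0}, {"dx": 0.0034, "dy": 0.046, "dz": 0, "roll": 0}, {"dx": 0.0046, "dy": 0.062, "dz": 0, "roll": 0}, {"dx": 0.0055, "dy": 0.074, "dz": 0, "roll": 0}, {"dx": 0.006, "dy": 0.081, "dz": 0, "roll": 0}, {"dx": 0.0062, "dy": 0.084, "dz": 0, "roll": 0}]}}

```text
time: 32.15
ee_pos: [0.4917, -0.2191, 0.1066]
tool_rot: [1.0, -0.017, -0.0, -0.0]
wrist_force: [0.8, 13.3, 12.9]
width: 0.0207
```

```bash
python3 -c "
from h import *
w=snap('wrist','w8');s=snap('scene','s8');go([.4853+.009,-.0507-.233,.0466],88)
a=cv2.resize(s['pixels'][150:310,120:260,::-1],None,fx=2.5,fy=2.5,interpolation=3)
cv2.imwrite('pics/c8.png',np.hstack([a,w['pixels'][:400,60:500,::-1]]))"
```

```text
grasp [ 0.4917 -0.2192  0.0466] yawY -91.9 -> d [ 0.0047  0.0643 -0.    ] roll 0.001 w 0.0203 F [-1.57  2.11  7.78] t 32.25 tilt -1.0
```

View pics/c8.png

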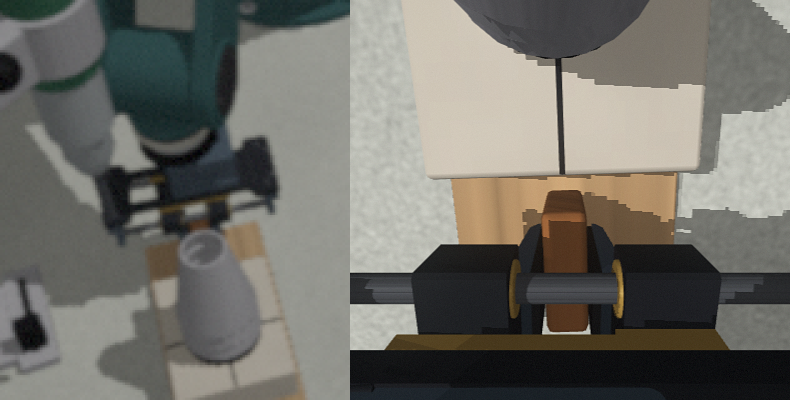

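Shroud intact. Drill is beyond the gripper, with the wrist clear of it. Continuing slowly.

>>> {"op": "drive_tool", "data": {"commands": [{"dx": 0.0, "dy": 0.003, "dz": 0, "roll": 0}, {"dx": 0.001, "dy": 0.009, "dz": 0, "roll": 0}, {"dx": 0.001, "dy": 0.016, "dz": 0, "roll": 0}, {"dx": 0.0015, "dy": 0.023, "dz": 0, "roll": 0}, {"dx": 0.002, "dy": 0.029, "dz": 0, "roll": 0}, {"dx": 0.0023, "dy": 0.032, "dz": 0, "roll": 0}, {"dx": 0.0023, "dy": 0.032, "dz": 0, "roll": 0}]}}

```text
time: 32.95
ee_pos: [0.4929, -0.2511, 0.1066]
tool_rot: [1.0, -0.017, -0.0, -0.0]
wrist_force: [-1.6, 3.2, 8.3]
width: 0.0208
```

>>> {"op": "drive_tool", "data": {"commands": [{"dx": 0.0, "dy": 0.003, "dz": 0, "roll": 0}, {"dx": 0.001, "dy": 0.009, "dz": 0, "roll": 0}, {"dx": 0.001, "dy": 0.016, "dz": 0, "roll": 0}, {"dx": 0.0015, "dy": 0.023, "dz": 0, "roll": 0}, {"dx": 0.002, "dy": 0.029, "dz": 0, "roll": 0}, {"dx": 0.0023, "dy": 0.032, "dz": 0, "roll": 0}, {"dx": 0.0023, "dy": 0.032, "dz": 0, "roll": 0}, {"dx": 0.0023, "dy": 0.032, "dz": 0, "roll": 0}]}}

```text
time: 33.75
ee_pos: [0.4941, -0.283, 0.1066]
tool_rot: [1.0, -0.017, -0.0, 0.0]
wrist_force: [-2.5, 3.1, 7.9]
width: 0.0207
```

```bash
python3 -c "
from h import *
w=snap('wrist','w9');s=snap('scene','s9');t=snap('top','t9');go([.4853+.009,-.0507-.233,.0466],88)
a=cv2.resize(s['pixels'][190:310,120:230,::-1],None,fx=3.5,fy=3.5,interpolation=3)
b=cv2.resize(t['pixels'][140:260,350:465,::-1],None,fx=3.5,fy=3.5,interpolation=3)
cv2.imwrite('pics/c9.png',np.hstack([a,b]))
print(proj(s,[.6272,-.288,.27]),proj(t,[.6272,-.288,.27]))"
```

```text
grasp [ 0.494  -0.283   0.0466] yawY -91.9 -> d [ 0.0003  0.0007 -0.    ] roll 0.002 w 0.0207 F [-1.03  3.58  7.74] t 33.9 tilt -1.0
[164.8 236.6] [411.3 170.3]
```

View pics/c9.png

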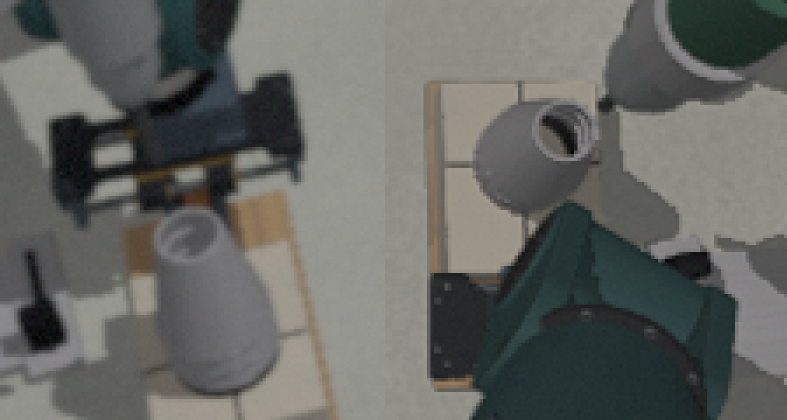

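```bash
python3 -c "
from h import *
t=load('t9');s=load('s9');w=load('w9')
f=lambda u,v:(350+(u-385+.5)/3.5-.5,140+(v+.5)/3.5-.5)
g=lambda u,v:(120+(u+.5)/3.5-.5,190+(v+.5)/3.5-.5)
def X(a,b,c,d):
  k=np.linalg.solve(np.array([b-a,-(d-c)]).T[:2],(c-a)[:2]); return a+k[0]*(b-a)
P=[onz(t,*f(*p),.057) for p in [(520,84),(524,250),(442,162),(474,165),(598,168)]];print('top',*P)
print('rim top',onz(t,*f(566,131),.197),'rim scene',onz(s,*g(192,237),.197),'bit',onz(t,*f(605,104),.27))
Q=[onz(s,*g(*p),.057) for p in [(132,306),(303,331)]];print('scene',*Q)
g2=cv2.cvtColor(w['pixels'],cv2.COLOR_RGB2GRAY)
for v in (100,130,160):print(v,200+np.argmin(g2[v,200:350]),g2[v,200:350].min())
" ; ls pics
```

```text
top [ 0.6879 -0.2821  0.057 ] [ 0.5588 -0.2812  0.057 ] [ 0.6272 -0.2204  0.057 ] [ 0.6247 -0.2449  0.057 ] [ 0.6218 -0.3398  0.057 ]
rim top [ 0.6251 -0.2826  0.197 ] rim scene [ 0.6308 -0.2815  0.197 ] bit [ 0.6294 -0.2909  0.27  ]
scene [ 0.569  -0.3434  0.057 ] [ 0.6277 -0.2281  0.057 ]
100 270 45
130 268 50
160 269 46
c1.png
c2.png
c5.png
c6.png
c7.png
c8.png
c9.png
s0.pkl
s0.png
s1.pkl
s1.png
s4.pkl
s4.png
s5.pkl
s5.png
s6.pkl
s6.png
s7.pkl
s7.png
s8.pkl
s8.png
s9.pkl
s9.png
t0.pkl
t0.png
t1.pkl
t1.png
t1c.png
t5.pkl
t5.png
t6.pkl
t6.png
t7.pkl
t7.png
t9.pkl
t9.png
w1.pkl
w1.png
w2.pkl
w2.png
w3.pkl
w3.png
w4.pkl
w4.png
w4c.png
w5.pkl
w5.png
w7.pkl
w7.png
w8.pkl
w8.png
w9.pkl
w9.png
```

>>> {"op": "drive_tool", "data": {"commands": [{"dx": 0.001, "dy": 0.003, "dz": 0, "roll": 0}, {"dx": 0.002, "dy": 0.006, "dz": 0, "roll": 0}, {"dx": 0.003, "dy": 0.008, "dz": 0, "roll": 0}, {"dx": 0.003, "dy": 0.008, "dz": 0, "roll": 0}, {"dx": 0.003, "dy": 0.008, "dz": 0, "roll": 0}, {"dx": 0.003, "dy": 0.008, "dz": 0, "roll": 0}]}}

```text
time: 34.5
ee_pos: [0.4959, -0.2902, 0.1066]
tool_rot: [1.0, -0.017, -0.001, -0.001]
wrist_force: [-7.6, 12.6, 18.6]
width: 0.0208
```

>>> {"op": "drive_tool", "data": {"commands": [{"dx": 0, "dy": 0, "dz": 0, "roll": 0}, {"dx": 0, "dy": 0, "dz": 0, "roll": 0}, {"dx": 0, "dy": 0, "dz": 0, "roll": 0}, {"dx": 0, "dy": 0, "dz": 0, "roll": 0}], "hand": 0}}

```text
time: 34.9
ee_pos: [0.4968, -0.2914, 0.1062]
tool_rot: [1.0, -0.018, 0.0, 0.0]
wrist_force: [-0.0, -0.7, 0.3]
width: 0.0451
```

>>> {"op": "drive_tool", "data": {"commands": [{"dx": 0, "dy": 0, "dz": -0.03, "roll": 0}, {"dx": -0.02, "dy": 0, "dz": -0.06, "roll": 0}, {"dx": -0.05, "dy": 0, "dz": -0.06, "roll": 0}, {"dx": -0.06, "dy": -0.04, "dz": -0.08, "roll": 0}, {"dx": -0.06, "dy": -0.09, "dz": -0.1, "roll": 0}, {"dx": -0.05, "dy": -0.14, "dz": -0.12, "roll": 0}, {"dx": -0.03, "dy": -0.19, "dz": -0.12, "roll": 0}, {"dx": -0.02, "dy": -0.24, "dz": -0.12, "roll": 0}]}}

```text
time: 35.7
ee_pos: [0.4829, -0.0614, 0.2274]
tool_rot: [1.0, -0.018, 0.001, 0.0]
wrist_force: [1.1, 0.3, -0.6]
width: 0.0453
```

```bash
python3 -c "
from h import *
s=snap('scene','s10');t=snap('top','t10')
a=cv2.resize(s['pixels'][200:310,120:230,::-1],None,fx=3.5,fy=3.5,interpolation=3)
b=cv2.resize(t['pixels'][150:260,350:465,::-1],None,fx=3.5,fy=3.5,interpolation=3)
cv2.imwrite('pics/c10.png',np.hstack([a,b]))
go([.5,0,.2])"
```

```text
grasp [ 0.483  -0.0587  0.1666] yawY -91.7 -> d [ 0.0152 -0.0592 -0.0334] roll 0.0 w 0.0455 F [-1.7   0.44 -0.15] t 35.8 tilt -1.0
```

View pics/c10.png

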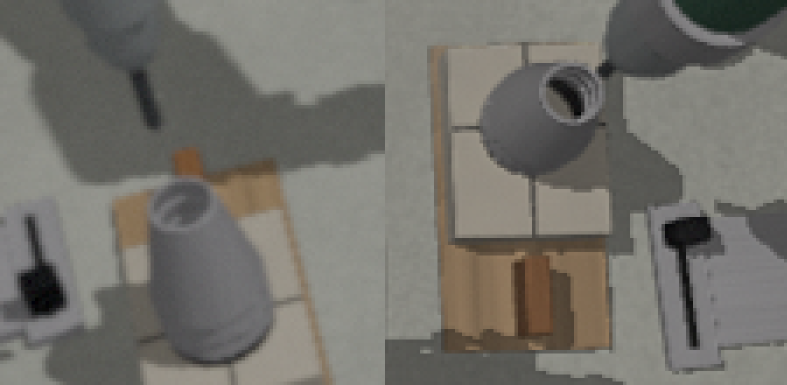

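```bash
python3 -c "
from h import *
t=load('t10');s=load('s10')
f=lambda u,v:(350+(u-385+.5)/3.5-.5,150+(v+.5)/3.5-.5)
g=lambda u,v:(120+(u+.5)/3.5-.5,200+(v+.5)/3.5-.5)
print('spot top',onz(t,*f(527.6,126),.057),'bit',onz(t,*f(605,70),.27),onz(s,*g(154,126),.27),tri(t,f(605,70),s,g(154,126)))
print('rim',onz(t,*f(571,94),.197),onz(s,*g(184,204),.197),tri(t,f(571,94),s,g(184,204)))
Q=[onz(s,*g(*p),.057) for p in [(125,279),(304,298),(272,220),(142,366),(233,368)]];print('scene pts',*Q)
for n,p in [('cross R',(604,124)),('cross L',(450,128)),('vtop',(523,46)),('vbot',(534,235))]: print(n,onz(t,*f(*p),.057))
"
```

```text
spot top [ 0.6276 -0.2861  0.057 ] bit [ 0.6287 -0.2908  0.27  ] [ 0.6238 -0.29    0.27  ] (array([ 0.6278, -0.2896,  0.2746]), np.float64(0.0001))
rim [ 0.6265 -0.2861  0.197 ] [ 0.6309 -0.2867  0.197 ] (array([ 0.6273, -0.2871,  0.1926]), np.float64(0.0001))
scene pts [ 0.5745 -0.3491  0.057 ] [ 0.6296 -0.2277  0.057 ] [ 0.5547 -0.2379  0.057 ] [ 0.6507 -0.3458  0.057 ] [ 0.6713 -0.2854  0.057 ]
cross R [ 0.6288 -0.3446  0.057 ]
cross L [ 0.6264 -0.2265  0.057 ]
vtop [ 0.6902 -0.2845  0.057 ]
vbot [ 0.5434 -0.2883  0.057 ]
```

```bash
python3 -c "
from h import *
t=load('t10');crop(t,'c11',60,130,460,310,2)"
```

```text
(no output)
```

View pics/c11.png

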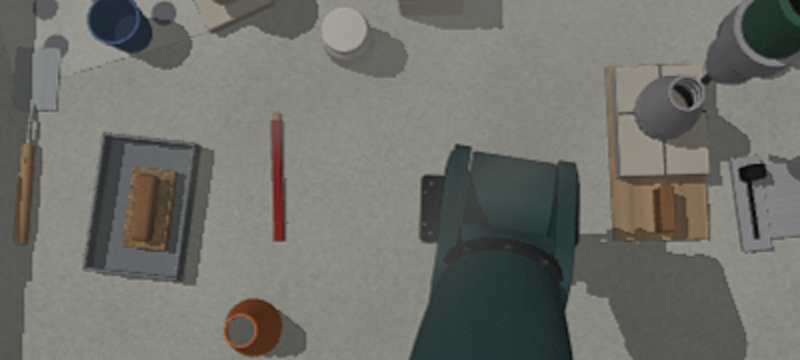

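The sander lies flat in the middle of the tray (150,207). No grey sleeve is left on the bench, the pencil, jar and orange cone are untouched, and the gate grip is at the far end of its slot. Handing in.

```bash
python3 -c "
from h import *
print(robot.finish_job())"
```

```text
the job is handed in; nothing more can be done
None
```

The job is handed in, after about 36 s of robot time; the hand-in reports no verdict.

- **Gate:** I pulled it 80 mm to its stop, and it stayed there.
- **Sander:** It lies flat in the middle of the tray.
- **Sleeves:** All three grey sleeves are nested upright on the collar. I lowered each one slowly and let go of it lightly. Vertical force stayed around 7 N or less; the collar has no reading of its own. There was no fourth grey sleeve, and I left the orange look-alike alone.
- **Sled:** I slid it by the handle. It lagged and turned a few degrees in the grip, so I made one small correction before letting go.

**Last checks:**
- **Spot under the bit:** From the top view the spot is at (0.628, -0.286). The bit tip, from both views, is at (0.628, -0.290). That leaves an error of about 3.5 mm, within the 8 mm limit.
- **Sleeve centring:** The rim of the top sleeve is at (0.627, -0.287), within about 1 mm of the spot.
- **Disagreements:** The top and scene cameras place the bit about 5 mm apart in x if its height is taken as 270 mm. Using both views together, they agree, but give a height of about 275 mm.
- **Bench and robot:** The pencil and jar have not visibly moved, and the robot is touching nothing.

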